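# Park the spoon case and the cup along the counter ledge

## Robot

A 6-joint arm with a two-finger parallel gripper is mounted at the origin on the work surface. World frame = base frame: x ahead of the robot, y to its left, z up, the work surface at z = 0. Lengths are in m, angles in degrees, forces in N, time in s.
With the tool pointing down it reaches from about 0.375 to 0.9 m from the base axis. Payload 3.1 kg.
Tool frame: the origin (TCP) lies at the very end of the fingers, on their centre line; the grasp point (between the pads) lies 19 mm behind it (grip_point_offset is the distance from the TCP to the grasp point, in m); y points along the fingers, x is the direction in which the jaws open and shut, and the axes are right-handed (so a half turn about y gives the same grasp; the last joint's range is limited). The gripper opens to 87 mm and grips with 3 to 60 N. Pads are 19 mm wide; open, the fingers measure 117 mm over their backs; the gripper's body (75 mm by 190 mm) begins 51 mm behind the grasp point.
Start: joints at [-73.826, 30.224, 82.088, -0, 67.689, -10.227], TCP at [0.278, -0.56, 0.223] pointing down, gripper open.
Joint ranges: [-176.69, 176.69], [-43.24, 126.21], [12.49, 139.97], [-82, 262], [0, 151.66], [-163.58, 163.58]. Speed limits (degrees/s): [159.86, 159.86, 180, 180, 180, 180].

## Interface

Orientations are given as a 3x3 rotation matrix whose columns are the frame's x, y, z axes.
In Python, from rig import * gives the robot as it stands.
- The arm moves only by the tool send_rows, never from a script. Its argument "moves" is text: rows parted by semicolons, each of 5 numbers parted by spaces: the finger opening in mm, from 0 to 87, then the shift along the tool's x, y, z in mm, then the turn about the tool's y in degrees. In form: fingers dx dy dz yaw; .... A call has 1 to 20 rows; each row shifts and turns the commanded pose from where the row before left it, along the tool's axes as they then stand; what a row does not reach is not made up. A row lasts 1/12 s, in which the tool goes at most 41.7 mm and 7.16 degrees, less where a joint would pass 70% of its speed; a pose out of reach is approached as far as the arm can. A call is refused whole if a number of a shift passes 41.7 or a number of a turn 7.16, either way. A call with a gripper value outside its range is refused whole. The fingers move at their own pace and stop on an object; the grip force is fixed at half the most. Time passes only in rows, so rows that do not move let the fingers close. It gives the time, the measured TCP pose, the force and the opening at its end, in the units of the state.
- read_state(): the state, without advancing time (a new reading comes with each control period).
- capture(name): name is "side" or "top" or "wrist"; returns a dict with "image" (400x640x3 uint8, blue, green, red), "z_map" (400x640 float32, m along the optical axis (not along the pixel's ray), 0 where there is no reading), "mtx" (3x3 intrinsics, pixels), "origin" and "rotation" of the camera in the world; the wrist camera has in their place "tool_from_camera" (4x4, takes a point from camera to tool coordinates, whose origin is the TCP and whose axes are the tool frame's). Camera axes: x right, y up, looking along -z (the intrinsics and any distortion apply to the point x, -y, -z); pixel columns grow to the right and rows downward; lengths in m; the calibration is good to about 2 mm. The wrist camera is an equidistant fisheye: a pixel r from the principal point sees the ray r / f radians off the axis. A picture is of the moment at which its call begins: read the wrist's pose just before it.
- hand_in(): hands the job in, once; it reports no verdict.
Trained networks look in a picture, given as the dict that the camera call returned (one of the last four; its "shot" number tells which), for a name from the list of things; names that differ only in an ending like _2 or _b are one class to them, and where a whole thing is asked for, a point or a joint stands for the part that bears it (a point fixed in the world has none). Each returns a list of dicts, best first, with "p" (0 to 1); they miss things now and then, are a little off and sometimes report something else, mostly with a low value. They report only what shows in the picture. A call takes as long as a camera call. They do not tell look-alikes from the thing itself.
- search_frame(picture, name): "bbox" ([left, top, right, bottom] in pixels, round what is visible of it).
- masks_of(picture, name): "region" (400x640 bool, what is visible of it) and "bbox" ([left, top, right, bottom] in pixels, round what is visible of it).
- mark_of(picture, name): "pixel" ([row, column] in pixels: a listed point, or the origin of a listed thing).
The state is a dict: "time_s": time; "joint_positions": joint angles; "qvel": joint speeds; "tau": joint torques, N m; "position": TCP position; "tcp_rot": TCP orientation; "force": force on the tool from outside, world axes, zero at the start; "moment": the same for the moment, N m; "opening": opening from 0.0 (shut) to 1.0 (fully open).
Only numpy, scipy, OpenCV 4.12 (cv2) and the standard library are available. Lean on these libraries where they do the work, as an engineer would, in place of code of your own. Each camera call takes 0.05 s, during which the arm holds its last target. There are 200 camera calls.

## Task

Slide the flat spoon case along the counter into the corner of the L-shaped wooden ledge, so that its long side lies flush against the long arm and its end touches the short arm. Then slide the steel cup up against the long arm too, until it also touches the free end of the case. Only push the two things with the fingers: do not pick up, lift or tip either of them, and leave the bowl and the jar where they are.

Things in the scene. Friction and masses are not known exactly. Their poses are not given: they have to be found in the camera images.
- ledge: Fixed L-shaped wooden ledge on the counter, 20 mm high, arms 20 mm thick. Origin: inside corner of the L at counter height. Inside faces are upright: that of the long arm is its own x = 0, from y = +20 to -380 mm (things rest on its -x side, towards the robot); that of the short arm is its own y = 0, from x = 0 to -75 mm (things rest on its -y side). Yaw within 0.15 rad.
- case: Loose shut travel case, grey with clear lid, pink spoon inside: a box 180 mm long (its own y), 56 mm wide (x), 26 mm high, flat upright sides, about 0.14 kg, slides on the counter. Origin: centre of its underside. Starts clear of the ledge, within 0.5 rad of parallel to the long arm.
- cup: Loose straight-sided open steel cup without handle, 70 mm in diameter and 60 mm high, upright, about 0.13 kg. Origin: centre of its underside.
- cup_centre (a point): Centre of that cup, on its axis, 30 mm above its underside.
- bowl: White ceramic bowl, 116 mm across the rim and 48 mm high, a bystander to the left. Origin: centre of its underside.
- jar: Glass jar with a white cap, 58 mm in diameter and 85 mm high, a bystander to the right. Origin: centre of its underside.
Not all that is in view belongs to the job. There is more than one size of the case; the job needs the middle-sized.

How it is judged (in metres and radians):
On the way, in this order (a step that is already met when the one before it is completed fails the run):
1. the case lies in the corner of the ledge, flush with the long arm and touching the short arm (x of case in the frame of ledge between -0.033 and -0.024 m and y of case in the frame of ledge between -0.096 and -0.086 m and angle between the y axis of case and the y axis of ledge, either way round below 0.045 rad and height (world z) of case below 0.004 m), for 0.2 s.
2. the cup stands against the long arm and touches the free end of the case (all of step 1 and x of cup_centre in the frame of ledge between -0.041 and -0.03 m and y of cup_centre in the frame of case between -0.132 and -0.119 m and angle between cup_centre's own z axis and vertical below 0.08 rad and height (world z) of cup_centre below 0.034 m), for 0.2 s.
At the end, for the whole second after the job is handed in: The case lies on the counter within 5 mm of the long arm and 6 mm of the short arm and within 0.045 rad of parallel; the cup stands upright on the counter within 6 mm of the long arm and within 7 mm of the free end of the case; both at rest (all of step 2 and linear speed of each of case, cup below 0.01 m/s); the robot touches nothing.
It fails at once if the case is lifted or tipped (height (world z) of case above 0.008 m or angle between case's own z axis and vertical above 0.15 rad).
It fails at once if the cup is lifted (height (world z) of cup_centre above 0.04 m).
It fails at once if the cup is tipped (angle between cup_centre's own z axis and vertical above 0.25 rad).
It fails at once if the bowl is moved (distance of bowl from where it was at the start of the episode above 0.015 m).
It fails at once if the jar is moved (distance of jar from where it was at the start of the episode above 0.015 m).
It also fails if it takes over 64 s, if anything falls off the work surface, if the arm or the gripper's body presses on something with over 40 N, if the wrist force passes 120 N, or if a joint passes its speed limit or range.

## Working session

There is one attempt and no reset: what is moved stays moved. The work goes in short steps, Python scripts to look and compute and a tool call to move; the robot and the scene stay as the last step left them, time stands still between calls to the robot, and variables do not carry over. Pictures are saved under pics/ and viewed, about 8 in all and at most 12, crops included, and the job is handed in when it is done.

Besides the shell and the picture viewer there is one more tool, called after "Request:" as a command line: name --argument value ..., lists and objects as JSON in quotes. send_rows: Moves the arm, as the interface text tells. Its arguments: {"type":"object","properties":{"moves":{"type":"string"}},"required":["moves"]}

```bash
mkdir -p pics
cat > h.py <<'E'
from rig import *
import numpy as np, cv2
def w(c,mask=None):
    K=c["mtx"];z=c["z_map"];v,u=np.mgrid[0:400,0:640]
    P=np.stack([(u-K[0,2])/K[0,0]*z,-(v-K[1,2])/K[1,1]*z,-z],-1)
    return P@np.array(c["rotation"]).T+np.array(c["origin"])
E
python3 - <<'E'
from h import *
s=read_state();print(s["position"],s["tcp_rot"],s["time_s"],s["force"])
for n in ["top","side"]:
    c=capture(n);cv2.imwrite(f"pics/{n}0.png",c["image"]);W=w(c);print(n,c["origin"],c["mtx"])
    for o in ["ledge","case","cup","bowl","jar"]:
        for m in masks_of(c,o):
            r=m["region"]&(c["z_map"]>0);p=W[r]
            if len(p)==0: continue
            print(o,round(m["p"],2),m["bbox"],"n",len(p),"med",np.median(p,0).round(3),"zq",np.percentile(p[:,2],[5,50,95]).round(3))
            t=p[p[:,2]>np.percentile(p[:,2],95)-.012]
            print("   rect",cv2.minAreaRect((t[:,:2]*1000).astype(np.float32)))
E
```

```text
[ 0.27774901 -0.55905211  0.22155237] [[ 4.44681753e-01 -6.01259639e-04  8.95688437e-01]
 [-8.95685921e-01  2.16503341e-03  4.44681957e-01]
 [-2.20656470e-03 -9.99997476e-01  4.24211057e-04]] 0.0 [0.36579899 0.62221007 0.33588428]
top [ 0.41440927 -0.03408385  1.35414887] [[468.60004218   0.         321.30105109]
 [  0.         468.60004218 201.62820405]
 [  0.           0.           1.        ]]
ledge 0.58 [223.8, 134.6, 364.5, 177.1] n 1322 med [0.656 0.07  0.019] zq [0.005 0.019 0.024]
   rect ((637.7217407226562, 32.31269836425781), (93.96670532226562, 405.3643798828125), 6.426736831665039)
case 0.75 [352.7, 237.7, 445.9, 283.9] n 2264 med [ 0.307 -0.259  0.035] zq [0.031 0.035 0.04 ]
   rect ((304.7801208496094, -267.15948486328125), (248.32424926757812, 76.30078125), 70.89807891845703)
case 0.7 [265.0, 183.6, 334.3, 214.3] n 1277 med [0.495 0.013 0.025] zq [0.02  0.025 0.03 ]
   rect ((494.863037109375, 14.284904479980469), (56.39501953125, 179.68194580078125), 7.9781928062438965)
case 0.65 [262.7, 233.7, 282.3, 281.7] n 663 med [0.335 0.098 0.018] zq [0.013 0.018 0.022]
   rec
[... 1581 characters left out ...]
668212890625, 15.514175415039062), (56.57699203491211, 190.5646514892578), 7.9420576095581055)
cup 0.68 [316.8, 156.7, 336.5, 184.2] n 527 med [ 0.521 -0.198  0.039] zq [0.006 0.039 0.059]
   rect ((523.1259765625, -220.00814819335938), (64.52223205566406, 79.01494598388672), 13.940759658813477)
bowl 0.55 [272.8, 257.7, 321.1, 303.9] n 1645 med [0.46  0.28  0.027] zq [0.005 0.027 0.047]
   rect ((453.73187255859375, 300.8863525390625), (114.30303955078125, 112.85191345214844), 50.19349670410156)
jar 0.73 [299.7, 130.7, 323.5, 160.0] n 470 med [ 0.608 -0.341  0.046] zq [0.002 0.046 0.086]
   rect ((612.270263671875, -355.942626953125), (46.48603820800781, 51.9637451171875), 17.12851333618164)
```

View pics/top0.png

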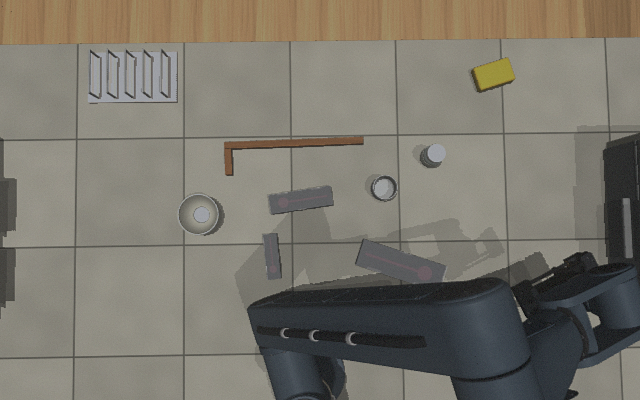

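```bash
cat >> h.py <<'E'
def ledge(c,W):
    "fit long arm top (far arm) & return points of ledge top"
    m=(abs(W[...,2]-.02)<.006)&(c["z_map"]>0)
    return W[m]
E
python3 - <<'E'
from h import *
c=capture("top");W=w(c);z=W[...,2]
# strips: along y, report x range of height 14..26mm near ledge
for y in np.arange(-.18,.26,.02):
    m=(abs(W[...,1]-y)<.006)&(z>.011)&(z<.032)&(W[...,0]>.55)&(W[...,0]<.75)
    p=W[m]
    if len(p): print(round(y,2),"x",np.percentile(p[:,0],[3,50,97]).round(4),len(p))
for x in np.arange(.56,.66,.01):
    m=(abs(W[...,0]-x)<.003)&(z>.011)&(z<.032)&(W[...,1]>.1)&(W[...,1]<.27)
    p=W[m]
    if len(p): print("x",round(x,2),"y",np.percentile(p[:,1],[3,50,97]).round(4),len(p))
cv2.imwrite("pics/crop0.png",cv2.resize(c["image"][120:300,210:460],None,fx=3,fy=3))
E
```

```text
-0.16 x [0.6542 0.663  0.6719] 28
-0.14 x [0.6549 0.663  0.6727] 28
-0.12 x [0.653  0.6619 0.6726] 30
-0.1 x [0.6523 0.6622 0.6729] 32
-0.08 x [0.6518 0.661  0.6706] 28
-0.06 x [0.6523 0.6613 0.6702] 29
-0.04 x [0.651  0.6614 0.6698] 31
-0.02 x [0.6505 0.6592 0.6709] 31
-0.0 x [0.6505 0.6591 0.6689] 28
0.02 x [0.6494 0.6592 0.6685] 31
0.04 x [0.6498 0.6597 0.6692] 31
0.06 x [0.6492 0.6577 0.6674] 29
0.08 x [0.6492 0.6578 0.6667] 28
0.1 x [0.6477 0.6572 0.6673] 31
0.12 x [0.6468 0.6578 0.6666] 33
0.14 x [0.6475 0.656  0.6646] 30
0.16 x [0.6468 0.6566 0.6647] 29
0.18 x [0.6462 0.6548 0.6651] 30
0.2 x [0.6452 0.6547 0.6653] 33
0.22 x [0.5714 0.6157 0.6618] 141
x 0.57 y [0.21   0.2162 0.2457] 11
x 0.58 y [0.2104 0.2199 0.2285] 15
x 0.59 y [0.2107 0.2192 0.2285] 16
x 0.6 y [0.2115 0.2204 0.2283] 14
x 0.61 y [0.2107 0.2201 0.2285] 14
x 0.62 y [0.2113 0.218  0.2276] 14
x 0.63 y [0.2112 0.2196 0.2281] 14
x 0.64 y [0.2111 0.221  0.2306] 16
x 0.65 y [0.1045 0.1666 0.2285] 98
```

The top view shows the ledge with its corner at upper left (about px 233,148). The middle-sized case is at px (300,199), the cup at (384,188), the bowl at (199,214) and the jar at (433,155). The measured 180x56 mm rectangle with its top at 25 mm confirms which case is the right one. 

My plan:
1. Push the case in +x with both open fingers.
2. Push its end in +y.
3. Seat it flush against the long arm.
4. Cradle-push the cup into place.

Request:
send_rows --moves "87 0 0 0 6.26;87 0 0 0 6.26;87 0 0 0 6.26;87 0 0 0 6.26;87 -35 0 10.4 0;87 -35 0 10.4 0;87 -35 0 10.4 0;87 -35 0 10.4 0;87 -35 0 10.4 0;87 -35 0 10.4 0;87 -35 0 10.4 0;87 -35 0 10.4 0;87 -35 0 10.4 0;87 -35 0 10.4 0;87 -35 0 10.4 0;87 -35 0 10.4 0;87 -35 0 10.4 0;87 -35 0 10.4 0;87 -35 0 10.4 0;87 -35 0 10.4 0"

```text
time_s: 2.32
position: [0.4313, 0.0058, 0.2229]
tcp_rot: [[0.024, 0.001, 1.0], [-1.0, -0.0, 0.024], [0.0, -1.0, 0.001]]
force: [0.9, -0.8, -0.7]
opening: 0.999
```

```bash
cat >> h.py <<'E'
def st():
    s=read_state();R=np.array(s["tcp_rot"]);p=np.array(s["position"])
    print("t",round(s["time_s"],2),"p",p.round(4),"x",R[:,0].round(3),"y",R[:,1].round(4),"z",R[:,2].round(3),"F",np.round(s["force"],1),"op",round(s["opening"],2),"j",np.round(s["joint_positions"],0));return p,R
def to(x,y,z):
    p,R=st();print("shift mm",(R.T@(np.array([x,y,z])-p)*1000).round(1))
C=np.array([.6445,.2098]);psi=.0237
def see(n="top"):
    c=capture(n);W=w(c);ca,sa=np.cos(psi),np.sin(psi);L=np.array([[ca,sa],[-sa,ca]])
    for o in ["case","cup"]:
        for m in masks_of(c,o):
            r=m["region"]&(c["z_map"]>0);p=W[r]
            t=p[abs(p[:,2]-.025)<.005] if o=="case" else p[abs(p[:,2]-.058)<.008]
            if len(t)<50: continue
            q=cv2.minAreaRect((((t[:,:2]-C)@L.T)*1000).astype(np.float32))
            print(o,round(m["p"],2),"world",((np.array(q[0])/1000)@L+C).round(4),"ledge mm",np.round(q[0],1),np.round(q[1],1),"ang",round(q[2],1))
    return c
E
python3 -c "
from h import *
to(.43,.014,.008)"
```

```text
t 2.32 p [0.4313 0.0058 0.2229] x [ 0.024 -1.     0.   ] y [ 1.e-03 -3.e-04 -1.e+00] z [1.    0.024 0.001] F [ 0.9 -0.8 -0.7] op 1.0 j [-14.  15. 109.  -0.  56.  75.]
shift mm [ -8.3 214.9  -1.3]
```

Request:
send_rows --moves "87 -8 30 -1 0;87 0 35 0 0;87 0 35 0 0;87 0 35 0 0;87 0 35 0 0;87 0 30 0 0;87 0 14 0 0;87 0 0 0 0;87 0 0 6 0;87 0 0 6 0;87 0 0 6 0;87 0 0 6 0;87 0 0 6 0;87 0 0 6 0;87 0 0 6 0;87 0 0 6 0;87 0 0 6 0;87 0 0 6 0;87 0 0 6 0;87 0 0 6 0"

```text
time_s: 3.98
position: [0.5022, 0.0137, 0.0085]
tcp_rot: [[0.024, -0.0, 1.0], [-1.0, 0.0, 0.024], [-0.0, -1.0, -0.0]]
force: [-1.4, -0.5, 2.4]
opening: 0.997
```

```bash
python3 -c "
from h import *
st();see('top');see('side')"
```

```text
t 3.98 p [0.5022 0.0137 0.0085] x [ 0.024 -1.    -0.   ] y [-4.e-04  1.e-04 -1.e+00] z [ 1.     0.024 -0.   ] F [-1.4 -0.5  2.4] op 1.0 j [-11.  42. 108.  -0.  30.  77.]
case 0.89 world [ 0.3057 -0.2654] ledge mm [-350. -467.] [244.2  76.3] ang 70.8
cup 0.93 world [ 0.5238 -0.2222] ledge mm [-130.9 -429.1] [67.6 67.7] ang 31.4
case 0.89 world [ 0.2974 -0.2558] ledge mm [-358.  -457.2] [241.7  75.2] ang 65.9
case 0.87 world [0.5413 0.0633] ledge mm [-106.7 -144. ] [54.9 86.1] ang 2.0
case 0.87 world [0.3311 0.1034] ledge mm [-315.8  -98.9] [122.7  39.1] ang 6.9
cup 0.68 world [ 0.5048 -0.2288] ledge mm [-150.1 -435.1] [28.7 70.7] ang 21.2
```

Request:
send_rows --moves "87 0 0 6 0;87 0 0 6 0;87 0 0 6 0;87 0 0 6 0;87 0 0 6 0;87 0 0 6 0;87 0 0 6 0;87 0 0 6 0;87 0 0 6 0;87 0 0 6 0;87 0 0 6 0;87 0 0 4 0;87 0 0 0 0;87 0 0 -10 0;87 0 0 -20 0;87 0 -30 0 0;87 0 -40 0 0;87 0 -40 0 0;87 40 0 -20 0;87 40 0 -20 0"

```text
time_s: 5.95
position: [0.5092, -0.0608, 0.1217]
tcp_rot: [[0.029, 0.009, 1.0], [-1.0, -0.003, 0.029], [0.003, -1.0, 0.009]]
force: [0.4, -1.2, -0.3]
opening: 0.999
```

Request:
send_rows --moves "24 40 0 0 -7;24 30 0 0 -7;24 0 0 0 -7;24 0 0 0 -7;24 0 0 0 -7;24 0 0 0 -7;24 0 0 0 -7;24 0 0 0 -7;24 0 0 0 -7;24 0 0 0 -7;24 0 0 0 -7;24 0 0 0 -7;24 0 0 0 -6;24 0 0 0 0"

```text
time_s: 7.12
position: [0.5115, -0.128, 0.1187]
tcp_rot: [[1.0, 0.001, -0.018], [0.018, -0.0, 1.0], [0.001, -1.0, -0.0]]
force: [0.2, -0.1, 0.0]
opening: 0.282
```

```bash
python3 -c "
from h import *
st();c=see('top');cv2.imwrite('pics/b.png',cv2.resize(c['image'][120:300,210:460],None,fx=3,fy=3));see('side')"
```

```text
t 7.12 p [ 0.5115 -0.128   0.1187] x [1.    0.018 0.001] y [ 6.e-04 -3.e-04 -1.e+00] z [-0.018  1.    -0.   ] F [ 0.2 -0.1  0. ] op 0.28 j [-26.  32. 102.   0.  47. -27.]
case 0.87 world [0.614  0.0134] ledge mm [ -35.1 -195.7] [ 57.3 179.2] ang 0.3
case 0.66 world [0.6109 0.0163] ledge mm [ -38.2 -192.6] [ 55.4 184.1] ang 0.4
case 0.56 world [ 0.2754 -0.2396] ledge mm [-379.7 -440.5] [254.9  76. ] ang 51.6
cup 0.69 world [ 0.5218 -0.2185] ledge mm [-132.8 -425.3] [71.5 68.3] ang 74.6
```

View pics/b.png

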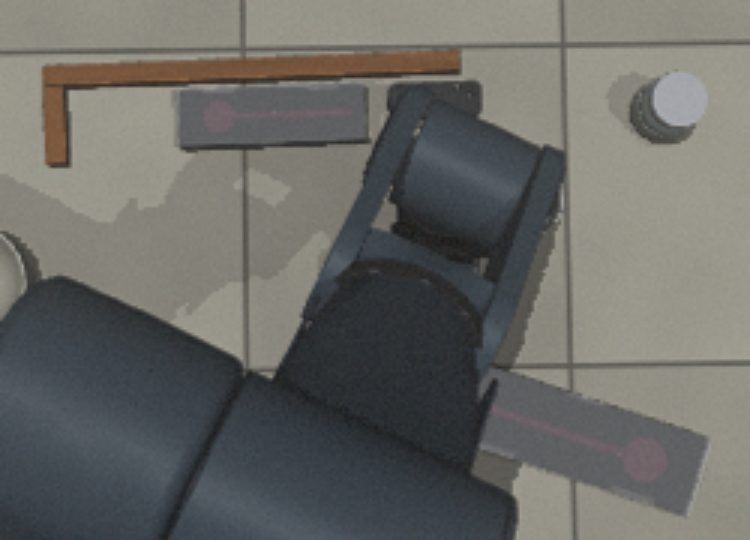

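Request:
send_rows --moves "24 35 0 7 -0.3;24 35 0 7 0;24 35 0 7 0;24 0 30 0 0;24 0 30 0 0;24 0 30 0 0;24 0 20 0 0;24 0 0 0 0;24 0 0 6 0;24 0 0 6 0;24 0 0 6 0;24 0 0 6 0;24 0 0 6 0;24 0 0 6 0;24 0 0 6 0;24 0 0 6 0"

```text
time_s: 8.75
position: [0.6154, -0.0564, 0.0092]
tcp_rot: [[1.0, 0.001, -0.021], [0.021, -0.001, 1.0], [0.001, -1.0, -0.001]]
force: [-0.4, -2.5, 2.3]
opening: 0.274
```

```bash
python3 -c "
from h import *
st();see('top');see('side')"
```

```text
t 8.75 p [ 0.6154 -0.0564  0.0092] x [1.    0.021 0.001] y [ 1.2e-03 -5.0e-04 -1.0e+00] z [-0.021  1.    -0.001] F [-0.4 -2.5  2.3] op 0.27 j [-16.  46.  91.  -0.  43. -17.]
case 0.95 world [0.6125 0.0879] ledge mm [ -34.9 -121.1] [91.6 55.7] ang 87.6
case 0.65 world [ 0.3056 -0.2664] ledge mm [-350.1 -468.1] [246.3  72.8] ang 69.3
case 0.57 world [0.3328 0.0976] ledge mm [-314.2 -104.8] [121.7  38.5] ang 3.1
cup 0.68 world [ 0.5231 -0.2223] ledge mm [-131.6 -429.1] [67.3 67.2] ang 88.3
case 0.79 world [0.3327 0.1036] ledge mm [-314.2  -98.8] [126.6  40.5] ang 5.4
case 0.71 world [0.6108 0.0477] ledge mm [ -37.5 -161.2] [184.   58.5] ang 89.8
case 0.57 world [ 0.2738 -0.2442] ledge mm [-381.4 -445.1] [260.5  70.6] ang 53.2
cup 0.77 world [ 0.5238 -0.222 ] ledge mm [-130.9 -428.8] [68.1 74.7] ang 33.9
cup 0.29 world [ 0.6088 -0.3431] ledge mm [ -48.8 -551.9] [53.6 33.2] ang 13.8
```

Request:
send_rows --moves "24 0 0 6 0;24 0 0 6 0;24 0 0 6 0;24 0 0 6 0;24 0 0 6 0;24 0 0 6 0;24 0 0 6 0;24 0 0 6 0;24 0 0 6 0;24 0 0 6 0;24 0 0 6 0;24 0 0 2 0;24 0 0 2 0;24 0 0 1 0"

```text
time_s: 10.22
position: [0.6134, 0.0144, 0.0086]
tcp_rot: [[1.0, 0.0, -0.022], [0.022, -0.0, 1.0], [0.0, -1.0, -0.0]]
force: [-0.5, -0.7, -0.3]
opening: 0.276
```

```bash
python3 -c "
from h import *
st();see('top');see('side')"
```

```text
t 10.22 p [0.6134 0.0144 0.0086] x [1.    0.022 0.   ] y [ 0.e+00 -1.e-04 -1.e+00] z [-0.022  1.    -0.   ] F [-0.5 -0.7 -0.3] op 0.28 j [ -9.  46.  92.  -0.  42. -10.]
case 0.86 world [0.6105 0.1661] ledge mm [-35.1 -42.8] [78.  56.7] ang 90.0
case 0.86 world [ 0.3064 -0.2669] ledge mm [-349.3 -468.6] [247.5  74. ] ang 70.7
case 0.74 world [0.314  0.0961] ledge mm [-333.1 -105.8] [84.7 38.6] ang 1.5
cup 0.87 world [ 0.523  -0.2224] ledge mm [-131.7 -429.2] [67.3 67.2] ang 87.4
case 0.75 world [ 0.2759 -0.2404] ledge mm [-379.2 -441.3] [255.   70.9] ang 52.7
case 0.75 world [0.3314 0.1021] ledge mm [-315.6 -100.3] [124.3  40.5] ang 4.0
case 0.64 world [0.608  0.1169] ledge mm [-38.7 -92. ] [183.6  56.4] ang 89.5
cup 0.6 world [ 0.5211 -0.2212] ledge mm [-133.6 -428. ] [72.8 68.4] ang 82.0
```

Request:
send_rows --moves "24 0 0 1 0;24 0 0 1 0;24 0 0 1 0;24 0 0 1 0;24 0 0 1 0"

```text
time_s: 10.93
position: [0.6134, 0.0191, 0.0086]
tcp_rot: [[1.0, 0.0, -0.021], [0.021, -0.0, 1.0], [0.0, -1.0, -0.0]]
force: [-0.5, -1.3, 0.1]
opening: 0.274
```

Request:
send_rows --moves "24 0 0 1 0;24 0 0 0 0"

```text
time_s: 11.1
position: [0.6137, 0.0198, 0.0086]
tcp_rot: [[1.0, 0.001, -0.022], [0.022, -0.001, 1.0], [0.001, -1.0, -0.001]]
force: [0.1, -2.2, -0.7]
opening: 0.279
```

Request:
send_rows --moves "24 0 0 1 0;24 0 0 0 0"

```text
time_s: 11.27
position: [0.6139, 0.0199, 0.0087]
tcp_rot: [[1.0, 0.001, -0.022], [0.022, -0.002, 1.0], [0.001, -1.0, -0.002]]
force: [0.9, -5.8, -1.8]
opening: 0.276
```

Request:
send_rows --moves "24 0 0 1 0;24 0 0 0 0"

```text
time_s: 11.43
position: [0.6141, 0.0199, 0.0087]
tcp_rot: [[1.0, 0.001, -0.023], [0.023, -0.003, 1.0], [0.001, -1.0, -0.003]]
force: [0.1, -8.4, -0.1]
opening: 0.274
```

Request:
send_rows --moves "24 0 0 -8 0;24 0 0 -10 0;24 0 -30 0 0;24 0 -35 0 0;24 0 -35 0 0;87 -20 0 0 7;87 -20 0 0 7;87 -24 0 0 7;87 0 0 0 7;87 0 0 0 7;87 0 0 0 7;87 0 0 0 7;87 0 0 0 7;87 0 0 0 7;87 0 0 0 7;87 0 0 0 7;87 0 0 0 7;87 0 0 0 6;87 0 0 0 0"

```text
time_s: 13.02
position: [0.5501, 0.011, 0.1085]
tcp_rot: [[0.019, -0.0, 1.0], [-1.0, 0.001, 0.019], [-0.001, -1.0, -0.0]]
force: [0.1, 0.7, 0.2]
opening: 0.996
```

```bash
python3 -c "
from h import *
to(.55,.118,.008);see('top');see('side')"
```

```text
t 13.02 p [0.5501 0.011  0.1085] x [ 0.019 -1.    -0.001] y [-4.e-04  8.e-04 -1.e+00] z [ 1.     0.019 -0.   ] F [0.1 0.7 0.2] op 1.0 j [-11.  34.  99.   0.  48.  78.]
shift mm [-106.9  100.6    2. ]
case 0.93 world [ 0.3023 -0.2665] ledge mm [-353.4 -468.1] [249.6  72.8] ang 69.5
case 0.69 world [0.6105 0.1659] ledge mm [-35.  -43.1] [56.7 96.1] ang 0.1
cup 0.75 world [ 0.5231 -0.2227] ledge mm [-131.6 -429.5] [68.  66.9] ang 89.4
case 0.86 world [ 0.2731 -0.2459] ledge mm [-382.1 -446.8] [263.1  72.9] ang 53.4
case 0.72 world [0.6086 0.1232] ledge mm [-38.  -85.7] [183.1  56.3] ang 89.9
case 0.69 world [0.331  0.1024] ledge mm [-316.   -99.9] [122.   40.2] ang 6.8
cup 0.72 world [ 0.5218 -0.2211] ledge mm [-132.9 -427.9] [67.6 75. ] ang 11.7
```

Request:
send_rows --moves "87 -36 0 0 0.2;87 -36 0 0 0;87 -35 0 2 0;87 0 30 0 0;87 0 35 0 0;87 0 35 0 0;87 0 0 0 0;87 0 0 5 0;87 0 0 5 0;87 0 0 4 0;87 0 0 4 0;87 0 0 3 0;87 0 0 2 0;87 0 0 2 0;87 0 0 0 0"

```text
time_s: 14.57
position: [0.5756, 0.1185, 0.0091]
tcp_rot: [[0.018, 0.001, 1.0], [-1.0, 0.0, 0.018], [-0.0, -1.0, 0.001]]
force: [-1.2, -0.4, 0.5]
opening: 0.999
```

Request:
send_rows --moves "87 0 0 1 0;87 0 0 1 0;87 0 0 0 0"

```text
time_s: 14.82
position: [0.5772, 0.1185, 0.0085]
tcp_rot: [[0.018, -0.0, 1.0], [-1.0, 0.0, 0.018], [-0.0, -1.0, -0.0]]
force: [-0.8, 0.6, 0.8]
opening: 0.997
```

Request:
send_rows --moves "87 0 0 1 0;87 0 0 1 0;87 0 0 0 0"

```text
time_s: 15.07
position: [0.5784, 0.1185, 0.0084]
tcp_rot: [[0.018, -0.002, 1.0], [-1.0, -0.0, 0.018], [0.0, -1.0, -0.002]]
force: [-4.0, 0.6, 2.7]
opening: 1.002
```

Request:
send_rows --moves "87 0 0 1 0;87 0 0 0 0"

```text
time_s: 15.23
position: [0.5785, 0.1185, 0.0083]
tcp_rot: [[0.018, -0.004, 1.0], [-1.0, -0.0, 0.018], [0.0, -1.0, -0.004]]
force: [-4.0, -0.8, 3.8]
opening: 1.003
```

Request:
send_rows --moves "87 0 0 1 0;87 0 0 0 0"

```text
time_s: 15.4
position: [0.5785, 0.1185, 0.0083]
tcp_rot: [[0.019, -0.006, 1.0], [-1.0, -0.0, 0.019], [0.0, -1.0, -0.006]]
force: [-6.0, -1.4, 4.3]
opening: 1.003
```

```bash
python3 -c "
from h import *
st();c=see('top');see('side')
cv2.imwrite('pics/d.png',cv2.resize(c['image'][120:220,210:410],None,fx=4,fy=4))"
```

```text
t 15.4 p [0.5785 0.1185 0.0083] x [ 0.019 -1.     0.   ] y [-6.e-03 -5.e-04 -1.e+00] z [ 1.     0.019 -0.006] F [-6.  -1.4  4.3] op 1.0 j [ 1. 45. 95. -0. 40. 90.]
case 0.72 world [0.3349 0.0979] ledge mm [-312.2 -104.5] [127.7  38.6] ang 3.2
case 0.7 world [ 0.3041 -0.2677] ledge mm [-351.6 -469.3] [250.3  77.2] ang 69.7
case 0.64 world [0.6404 0.056 ] ledge mm [  -7.8 -153.7] [46.1 15.5] ang 87.1
cup 0.9 world [ 0.5231 -0.2223] ledge mm [-131.6 -429.1] [67.2 67.2] ang 88.9
case 0.83 world [ 0.2758 -0.242 ] ledge mm [-379.3 -443. ] [252.1  73.2] ang 52.0
case 0.74 world [0.6152 0.1765] ledge mm [-30.1 -32.6] [75.3 56.8] ang 88.8
case 0.69 world [0.3331 0.1042] ledge mm [-313.8  -98.2] [126.6  37.6] ang 6.3
cup 0.71 world [ 0.5225 -0.2209] ledge mm [-132.2 -427.7] [71.3 74.1] ang 48.0
```

View pics/d.png

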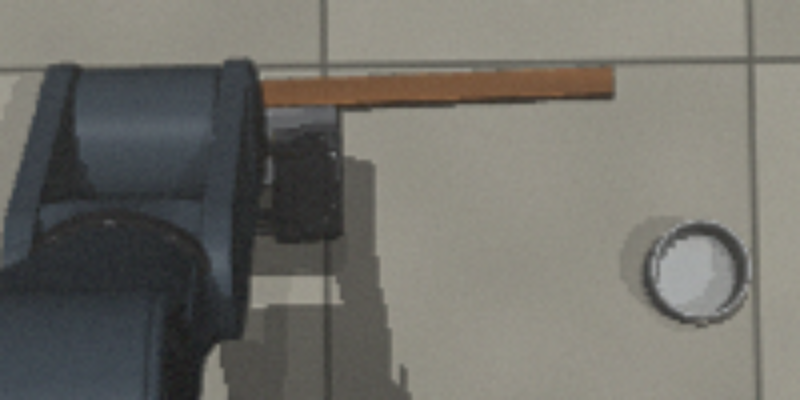

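Request:
send_rows --moves "87 0 0 -6 0;87 0 0 -20 0;87 0 -37 0 0;87 0 -38 0 0;87 0 -37 0 0;50 38 0 -6 0;50 38 0 -6 0;50 38 0 -6 0;50 38 0 -6 0;50 38 0 -6 0;50 38 0 -6 0;50 38 0 -6 0;50 38 0 -6 0;50 38 0 -6 0;50 38 0 -6 0;50 0 0 0 -7;50 0 0 0 -7;50 0 0 0 -7;50 0 0 0 -7;50 0 0 0 -7"

```text
time_s: 17.37
position: [0.5033, -0.2642, 0.1207]
tcp_rot: [[0.592, 0.003, 0.806], [-0.806, -0.002, 0.592], [0.004, -1.0, 0.001]]
force: [-0.5, -0.7, 0.2]
opening: 0.577
```

Request:
send_rows --moves "50 0 0 0 -7;50 0 0 0 -7;50 0 0 0 -7;50 0 0 0 -3;50 0 0 0 0"

```text
time_s: 17.78
position: [0.5033, -0.2638, 0.1208]
tcp_rot: [[0.866, 0.003, 0.5], [-0.5, -0.002, 0.866], [0.004, -1.0, -0.0]]
force: [-0.6, 0.3, 0.2]
opening: 0.576
```

```bash
python3 -c "
from h import *
to(.498,-.265,.024);c=see('top');see('side')
for n in ['jar','bowl']:
  for m in masks_of(c,n): print(n,m['p'],m['bbox'])
cv2.imwrite('pics/e.png',cv2.resize(c['image'][120:270,210:460],None,fx=3,fy=3))"
```

```text
t 17.78 p [ 0.5033 -0.2638  0.1208] x [ 0.866 -0.5    0.004] y [ 0.003  -0.0022 -1.    ] z [ 0.5    0.866 -0.   ] F [-0.6  0.3  0.2] op 0.58 j [-39.  34.  96.   0.  50.  -9.]
shift mm [-4.3 96.8 -3.6]
case 0.62 world [0.6203 0.1206] ledge mm [-26.3 -88.6] [180.3  58.8] ang 89.8
cup 0.78 world [ 0.5288 -0.2135] ledge mm [-125.7 -420.5] [49.5 69.3] ang 54.2
case 0.89 world [0.6163 0.1227] ledge mm [-30.3 -86.4] [183.8  56.9] ang 89.9
case 0.89 world [ 0.2812 -0.2261] ledge mm [-373.5 -427.1] [225.7  76.2] ang 49.3
jar 0.71 [232.1, 142.9, 294.4, 168.3]
jar 0.5 [428.3, 143.0, 447.7, 161.2]
bowl 0.75 [177.6, 194.0, 216.3, 235.8]
```

View pics/e.png

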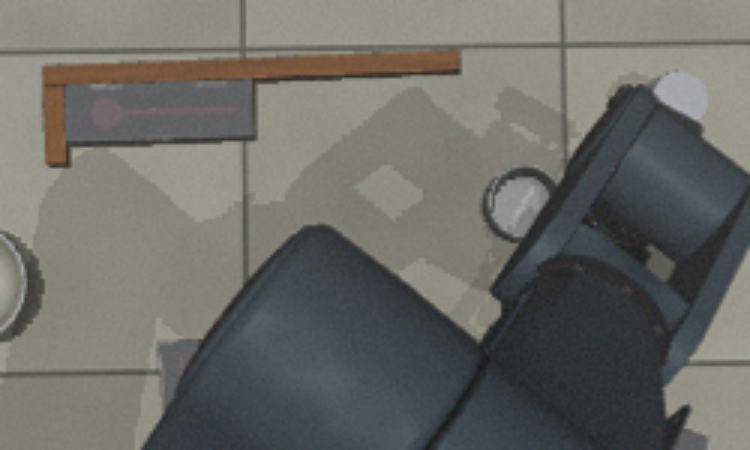

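Request:
send_rows --moves "50 -4 25 -4 0;50 0 30 0 0;50 0 30 0 0;50 0 12 0 0;50 0 0 0 0;50 0 0 5 0;50 0 0 5 0;50 0 0 5 0;50 -0.5 0 6 0;50 -0.8 0 6 0;50 -0.8 0 6 0;50 -0.8 0 6 0;50 -0.8 0 6 0;50 -0.8 0 6 0"

```text
time_s: 19.35
position: [0.5187, -0.2177, 0.0239]
tcp_rot: [[0.866, 0.001, 0.5], [-0.5, -0.001, 0.866], [0.001, -1.0, -0.0]]
force: [-1.6, -3.0, 2.6]
opening: 0.574
```

```bash
python3 -c "
from h import *
st();c=see('top');d=see('side')
cv2.imwrite('pics/f.png',np.vstack([cv2.resize(c['image'][130:230,210:460],None,fx=3,fy=3),cv2.resize(d['image'][140:240,220:470],None,fx=3,fy=3)]))"
```

```text
t 19.35 p [ 0.5187 -0.2177  0.0239] x [ 0.866 -0.5    0.001] y [ 7.e-04 -8.e-04 -1.e+00] z [ 0.5    0.866 -0.   ] F [-1.6 -3.   2.6] op 0.57 j [-34.  43.  99.  -0.  38.  -4.]
case 0.93 world [0.619  0.1205] ledge mm [-27.6 -88.6] [180.   56.6] ang 89.7
case 0.82 world [0.6166 0.1211] ledge mm [-29.9 -88. ] [ 59.7 184.8] ang 1.3
case 0.71 world [0.3335 0.1025] ledge mm [-313.4  -99.9] [126.1  39.1] ang 5.1
case 0.56 world [ 0.2793 -0.2308] ledge mm [-375.5 -431.8] [230.2  71.5] ang 50.6
cup 0.7 world [ 0.5362 -0.1863] ledge mm [-117.7 -393.4] [63.4 78. ] ang 12.8
```

View pics/f.png

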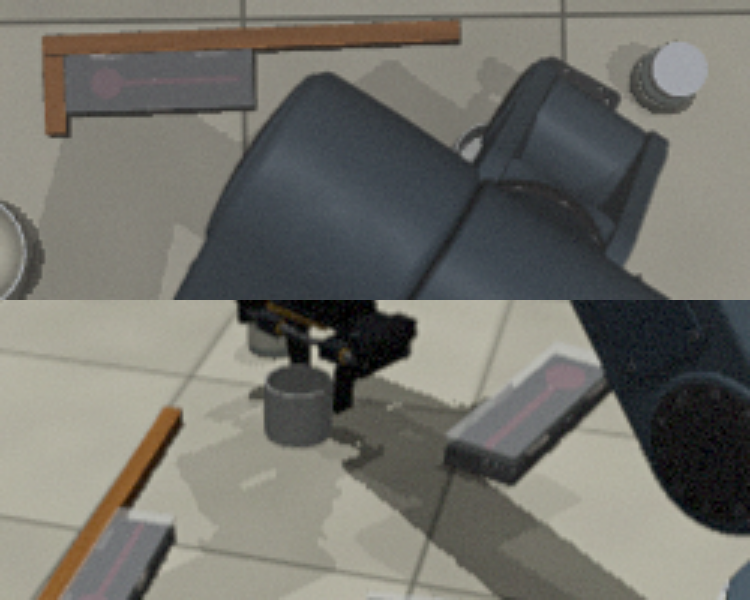

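Request:
send_rows --moves "50 -0.8 0 7 0;50 -0.8 0 7 0;50 -0.8 0 7 0;50 -0.8 0 7 0;50 -0.8 0 7 0;50 -0.8 0 7 0;50 -0.8 0 7 0;50 -0.8 0 7 0;50 -0.8 0 7 0;50 -0.8 0 7 0;50 -0.8 0 7 0;50 -0.8 0 7 0;50 -0.8 0 7 0;50 -0.8 0 7 0;50 -0.8 0 7 0;50 -0.8 0 7 0;50 -0.8 0 7 0;50 -0.8 0 7 0;50 -0.8 0 7 0;50 -0.8 0 7 0"

```text
time_s: 21.32
position: [0.5746, -0.088, 0.0236]
tcp_rot: [[0.866, 0.0, 0.5], [-0.5, 0.0, 0.866], [-0.0, -1.0, 0.0]]
force: [-0.6, -0.4, -0.1]
opening: 0.575
```

```bash
python3 -c "
from h import *
st();c=see('top');d=see('side')"
```

```text
t 21.32 p [ 0.5746 -0.088   0.0236] x [ 0.866 -0.5   -0.   ] y [ 0.  0. -1.] z [0.5   0.866 0.   ] F [-0.6 -0.4 -0.1] op 0.57 j [-20.  43.  96.   0.  40.  10.]
case 0.9 world [0.6202 0.122 ] ledge mm [-26.4 -87.2] [183.   58.6] ang 89.8
case 0.79 world [ 0.3046 -0.2674] ledge mm [-351.1 -469. ] [249.3  74.4] ang 68.3
case 0.58 world [0.3163 0.0963] ledge mm [-330.8 -105.7] [89.5 38.8] ang 1.6
case 0.86 world [0.6164 0.1221] ledge mm [-30.2 -87. ] [186.5  58.1] ang 89.5
case 0.67 world [ 0.2747 -0.2449] ledge mm [-380.5 -445.8] [257.7  73. ] ang 52.1
case 0.66 world [0.3325 0.1029] ledge mm [-314.5  -99.5] [125.1  40.9] ang 4.7
cup 0.87 world [ 0.5901 -0.0561] ledge mm [ -60.7 -264.6] [67.1 73.4] ang 3.9
```

Request:
send_rows --moves "50 -0.6 0 5 0;50 -0.6 0 5 0;50 -0.6 0 5 0;50 -0.6 0 5 0;50 -0.6 0 5 0;50 -0.6 0 5 0;50 -0.6 0 5 0;50 -0.6 0 5 0;50 -0.6 0 5 0;50 0 0 2 0;50 0 0 0 0"

```text
time_s: 22.53
position: [0.5934, -0.0445, 0.0235]
tcp_rot: [[0.867, 0.0, 0.499], [-0.499, 0.0, 0.867], [0.0, -1.0, 0.0]]
force: [0.7, -0.2, -1.0]
opening: 0.574
```

Request:
send_rows --moves "50 0 0 1 0;50 0 0 1 0;50 0 0 0 0"

```text
time_s: 22.78
position: [0.594, -0.0435, 0.0235]
tcp_rot: [[0.866, -0.0, 0.5], [-0.5, 0.0, 0.866], [-0.0, -1.0, -0.0]]
force: [-1.2, -0.5, 0.3]
opening: 0.578
```

Request:
send_rows --moves "50 0 0 1 0;50 0 0 1 0;50 0 0 0 0"

```text
time_s: 23.03
position: [0.5952, -0.0418, 0.0236]
tcp_rot: [[0.866, 0.0, 0.5], [-0.5, 0.0, 0.866], [0.0, -1.0, 0.0]]
force: [-0.1, -0.5, 0.7]
opening: 0.572
```

```bash
python3 -c "
from h import *
st();c=see('top');d=see('side')"
```

```text
t 23.03 p [ 0.5952 -0.0418  0.0236] x [ 0.866 -0.5    0.   ] y [ 1.e-04  0.e+00 -1.e+00] z [0.5   0.866 0.   ] F [-0.1 -0.5  0.7] op 0.57 j [-15.  44.  94.   0.  42.  15.]
case 0.96 world [0.6184 0.1282] ledge mm [-28.  -80.9] [ 56.8 163.1] ang 0.2
case 0.71 world [0.3134 0.0958] ledge mm [-333.7 -106.1] [82.3 39.3] ang 4.8
case 0.63 world [ 0.3041 -0.2676] ledge mm [-351.6 -469.2] [249.5  76.4] ang 69.4
case 0.75 world [0.333  0.1021] ledge mm [-313.9 -100.3] [126.1  39.9] ang 5.0
case 0.71 world [ 0.2742 -0.2456] ledge mm [-381.  -446.5] [261.2  72.6] ang 52.7
case 0.62 world [0.6159 0.1236] ledge mm [-30.7 -85.5] [179.8  57.5] ang 89.2
cup 0.64 world [ 0.6104 -0.0117] ledge mm [ -39.3 -220.6] [66.3 75.2] ang 16.9
```

Request:
send_rows --moves "50 -0.2 0 1 0;50 -0.2 0 1 0;50 -0.2 0 1 0;50 0 0 0 0"

```text
time_s: 23.67
position: [0.5962, -0.0387, 0.0236]
tcp_rot: [[0.866, 0.0, 0.5], [-0.5, 0.0, 0.866], [0.0, -1.0, 0.0]]
force: [0.2, -0.3, -0.3]
opening: 0.573
```

Request:
send_rows --moves "50 -0.2 0 1 0;50 -0.2 0 1 0;50 0 0 0 0"

```text
time_s: 23.92
position: [0.5968, -0.0367, 0.0235]
tcp_rot: [[0.866, 0.0, 0.5], [-0.5, 0.0, 0.866], [0.0, -1.0, 0.0]]
force: [-0.7, -0.4, -1.0]
opening: 0.571
```

Request:
send_rows --moves "50 -0.2 0 1 0;50 0 0 0 0"

```text
time_s: 24.08
position: [0.5971, -0.0358, 0.0235]
tcp_rot: [[0.866, 0.0, 0.5], [-0.5, 0.0, 0.866], [-0.0, -1.0, 0.0]]
force: [0.6, 0.2, -0.4]
opening: 0.575
```

Request:
send_rows --moves "50 0 0 1 0;50 0 0 0 0"

```text
time_s: 24.25
position: [0.5974, -0.035, 0.0235]
tcp_rot: [[0.866, -0.0, 0.5], [-0.5, 0.0, 0.866], [-0.0, -1.0, -0.0]]
force: [-1.1, -1.1, 0.0]
opening: 0.574
```

Request:
send_rows --moves "50 0 0 1 0;50 0 0 0 0"

```text
time_s: 24.42
position: [0.5975, -0.0344, 0.0235]
tcp_rot: [[0.866, -0.001, 0.5], [-0.5, -0.0, 0.866], [-0.001, -1.0, -0.001]]
force: [-2.0, -2.2, 0.4]
opening: 0.575
```

```bash
python3 -c "
from h import *
st();c=see('top');d=see('side')
cv2.imwrite('pics/g.png',cv2.resize(d['image'][150:270,210:370],None,fx=4,fy=4))"
```

```text
t 24.42 p [ 0.5975 -0.0344  0.0235] x [ 0.866 -0.5   -0.001] y [-1.3e-03 -2.0e-04 -1.0e+00] z [ 0.5    0.866 -0.001] F [-2.  -2.2  0.4] op 0.57 j [-14.  44.  94.  -0.  42.  16.]
case 0.93 world [ 0.3045 -0.2675] ledge mm [-351.2 -469.1] [249.1  77.1] ang 69.7
case 0.82 world [0.3122 0.0962] ledge mm [-334.9 -105.7] [78.7 39.6] ang 4.2
case 0.58 world [0.6185 0.1347] ledge mm [-27.7 -74.4] [ 55.9 153.4] ang 0.2
case 0.87 world [0.6179 0.1226] ledge mm [-28.6 -86.6] [ 60.4 184. ] ang 0.0
case 0.78 world [ 0.2745 -0.2429] ledge mm [-380.6 -443.8] [254.8  71.8] ang 53.0
case 0.68 world [0.3333 0.1034] ledge mm [-313.6  -98.9] [126.4  39.8] ang 6.3
cup 0.64 world [ 0.6121 -0.0028] ledge mm [ -37.4 -211.8] [65.7 72.6] ang 6.5
```

View pics/g.png

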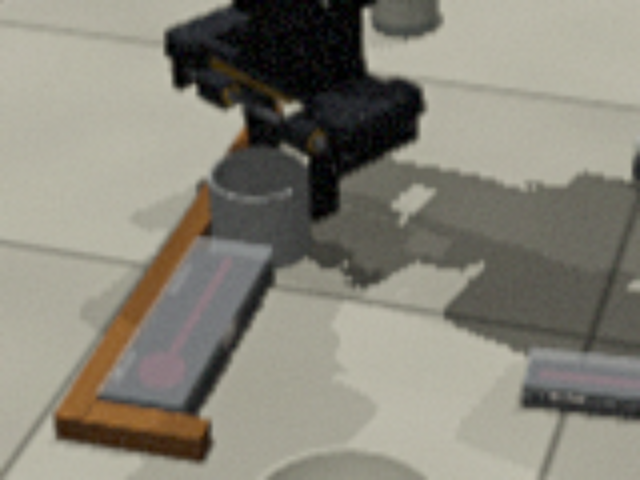

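Request:
send_rows --moves "50 0 0 1 0;50 0 0 1 0;50 0 0 0 0"

```text
time_s: 24.97
position: [0.5977, -0.0331, 0.0235]
tcp_rot: [[0.866, -0.003, 0.499], [-0.499, -0.001, 0.866], [-0.002, -1.0, -0.002]]
force: [-4.6, -5.9, 3.2]
opening: 0.576
```

Request:
send_rows --moves "50 0 0 1 0;50 0 0 0 0;50 0 0 0 0;50 0 0 0 0"

```text
time_s: 25.3
position: [0.5978, -0.0329, 0.0236]
tcp_rot: [[0.866, -0.004, 0.499], [-0.499, -0.001, 0.866], [-0.003, -1.0, -0.003]]
force: [-6.2, -7.1, 4.8]
opening: 0.575
```

Request:
send_rows --moves "50 0 0 -3 0;50 0 0 -6 0;50 0 0 -15 0;50 0 0 -20 0;50 0 0 -20 0;50 0 -30 0 0;50 0 -40 0 0;50 0 -40 0 0;50 0 -30 -30 0;50 0 0 -40 0;50 0 0 -40 0;50 0 0 -40 0;50 0 0 0 0"

```text
time_s: 26.38
position: [0.4905, -0.2231, 0.1637]
tcp_rot: [[0.863, 0.001, 0.505], [-0.505, -0.004, 0.863], [0.003, -1.0, -0.003]]
force: [0.4, 0.3, 0.8]
opening: 0.574
```

```bash
python3 -c "
from h import *
st();c=see('top');d=see('side')
for n in ['jar','bowl']:
  for i in (c,d):
    for m in masks_of(i,n): print(n,round(m['p'],2),m['bbox'])
cv2.imwrite('pics/i.png',np.vstack([cv2.resize(c['image'][130:230,210:460],None,fx=3,fy=3),cv2.resize(d['image'][160:260,220:470],None,fx=3,fy=3)]))"
```

```text
t 26.38 p [ 0.4905 -0.2231  0.1637] x [ 0.863 -0.505  0.003] y [ 0.0013 -0.0039 -1.    ] z [ 0.505  0.863 -0.003] F [0.4 0.3 0.8] op 0.57 j [-36.  28.  98.  -0.  54.  -6.]
case 0.86 world [0.6198 0.121 ] ledge mm [-26.8 -88.2] [179.5  58.4] ang 89.7
case 0.72 world [0.6327 0.0312] ledge mm [ -16.  -178.2] [ 90.4 401.2] ang 3.1
case 0.96 world [ 0.2749 -0.2421] ledge mm [-380.2 -443.1] [251.   78.1] ang 50.9
case 0.94 world [0.3325 0.1013] ledge mm [-314.5 -101.1] [124.4  39.4] ang 3.1
case 0.93 world [0.6156 0.1228] ledge mm [-30.9 -86.3] [ 58.  184.1] ang 0.3
cup 0.61 world [ 0.6125 -0.0046] ledge mm [ -37.1 -213.5] [63.5 73.9] ang 19.8
jar 0.67 [420.7, 144.2, 446.7, 170.9]
jar 0.94 [301.4, 131.6, 322.9, 160.5]
bowl 0.64 [177.4, 193.2, 216.5, 235.2]
bowl 0.86 [271.3, 261.8, 321.7, 301.5]
bowl 0.64 [264.3, 187.7, 285.8, 216.5]
```

View pics/i.png

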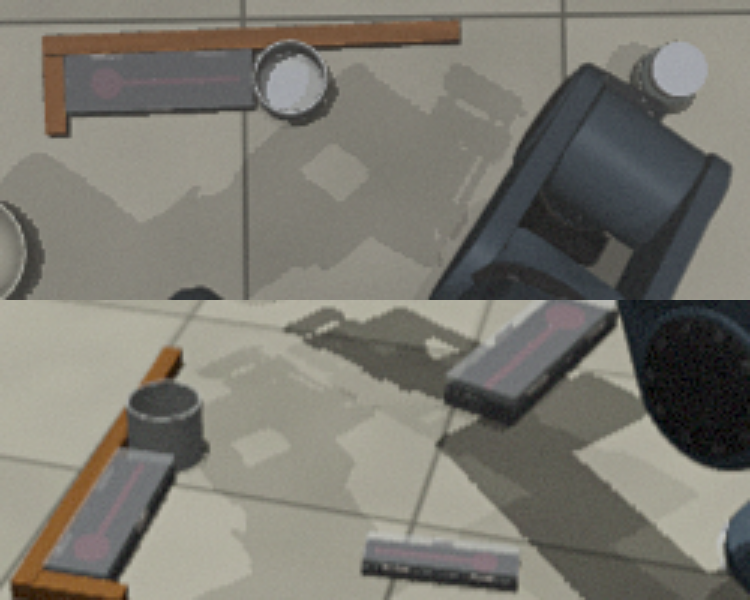

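```bash
python3 -c "
from h import *
c=capture('top');W=w(c);L=np.array([[np.cos(psi),np.sin(psi)],[-np.sin(psi),np.cos(psi)]])
m=(W[...,2]>.048)&(W[...,2]<.07)&(abs(W[...,0]-.615)<.06)&(abs(W[...,1]+.005)<.06)
q=((W[m][:,:2]-C)@L.T*1000).astype(np.float32);print(len(q),cv2.minEnclosingCircle(q),cv2.fitEllipse(cv2.convexHull(q)))
m=(abs(W[...,2]-.026)<.005)&(abs(W[...,0]-.62)<.04)&(W[...,1]>.035)&(W[...,1]<.205)
q=((W[m][:,:2]-C)@L.T*1000)
for a in range(-170,-10,20):
  s=q[(abs(q[:,1]-a)<10)&(q[:,0]<-8)];print(a,'near edge',np.percentile(s[:,0],2).round(1))
"
```

```text
107 ((-34.4405403137207, -214.4733123779297), 34.729209899902344) ((-34.528045654296875, -214.28709411621094), (68.45602416992188, 69.18987274169922), 161.05728149414062)
-170 near edge -55.4
-150 near edge -54.9
-130 near edge -54.3
-110 near edge -53.7
-90 near edge -55.4
-70 near edge -54.5
-50 near edge -53.7
-30 near edge -53.5
```

```bash
python3 -c "
from rig import *
print(hand_in())"
```

```text
the job is handed in; nothing more can be done
None
```

The case is in the corner of the ledge and the cup stands against the long arm, touching the free end of the case. I handed the job in at about 26.5 s of the 64 s allowed; no verdict is reported.

**What I did:** I pushed the middle-sized case towards the long arm with both open fingers. I then pushed its end until the force showed it on the short arm, and pressed it flush with the long arm. The cup I slid between two part-open fingers into the corner formed by the ledge and the case. Wrist forces stayed below about 11 N at every reading.

**Last checks (in the ledge frame):**

| Thing | Measured | Needed |
|---|---|---|
| Case x | about -27 mm | -33 to -24 mm |
| Case y | about -88 to -89 mm | -96 to -86 mm |
| Case angle | about 0.3–0.6° | below 2.6° |
| Cup x | -34.5 mm | -41 to -30 mm |
| Cup y from case centre | about -126 mm | -132 to -119 mm |

- **Cup and bystanders:** the cup looked upright in the last picture. The jar and bowl showed no clear shift in the pictures, but I checked them only by eye and by network boxes. The robot stood clear of everything.
- **Disagreement between cameras:** the table is from the top camera. The side camera read 2–4 mm different, with the case at (-31, -86) and the cup at x = -37. That is about the calibration error, and I trusted the top camera.
- **Networks:** in the last pictures the cup was not found in the top view, so I measured it from its rim in the depth map. They also reported two false finds, a "case" over the whole ledge and a "bowl" where the cup stands.

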